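# Clip the jig's clamp bar shut over the work

## Task

Get the welding jig ready for tacking: push the loose flat steel bar along its bed until it butts against the end stop, then swing the raised clamp bar down over it and press until its sprung hook snaps under the cross pin and holds by itself. After that turn both wing bolts on the clamp bar clockwise to their end stops (wings in line with the clamp bar), and leave the other things on the bench where they are.

Things in the scene. Friction and masses are not known exactly. Their poses are not given: they have to be found in the camera images.
- jig: Fixed welding jig, base plate 200x310x12 mm. Origin on the bench under its middle; x along the bed from open end to end stop, y towards the clamp bar's hinge. Bed top 30 mm above the bench, 70 mm wide, x -90 to +100 mm, with guide strips 8 mm high, inner faces y = +-21 mm. Hinge cheeks at y = 128 mm, top 68 mm; pin ears at y = -122 mm, top 46 mm. Bolt bosses at y = 55 and -45 mm.
- work: Loose flat steel bar, 160x36x14 mm, about 0.6 kg, on the bed between the guides, length along the jig's x. Origin: centre of its underside. Fully home it touches the end stop: origin at jig x = 0. It starts 15 to 45 mm short of that, its near end sticking out past the bed's open end.
- stop_face (a point): Centre of the end stop's face that the loose bar must touch, at jig x = 80 mm, 37 mm above the bench. The stop block is 62 mm wide, its top 48 mm above the bench.
- clamp_bar (a joint): Angle of the clamp bar (rad): 0 level and shut, grows as it swings up, range -0.025 to 1.4; starts at 0.85 to 1.3, held by friction. A spring lifts it again unless the hook holds. Aluminium, 36 mm wide, 10 mm thick, 235 mm long from its hinge axis. Pushing takes about 5 N at the pad, 8 to 15 N over the last 25 mm as the hook rides over the pin; go to 0 or a little below for the hook to snap.
- bar_hinge (a point): Middle of the clamp bar's hinge axis, 56 mm above the bench at jig (0, 125 mm). Its axes turn with the bar: -y points along the bar to its free end, z out of its upper face, x is the hinge axis.
- bar_pad (a point): Centre of the top of the black rubber pressing pad (36 mm across the bar, 32 mm along it) at the free end of the clamp bar, 219 mm from the hinge axis, 9 mm above the bar's mid plane. Push here. Axes as for bar_hinge.
- hook (a joint): Angle of the sprung hook (rad), hinged at the clamp bar's free end, 247 mm from the bar's hinge axis: 0 = at rest, grows to 0.27 as its sloped nose is forced outward by the pin, and springs back to 0 once under it.
- hook_nose (a point): Top of the hook's nose, the face that catches under the pin; 23 mm below the hook's pivot, 18 mm wide, sloped underneath.
- pin_mid (a point): Middle of the cross pin (it stays put but turns freely, like a roller), 8 mm diameter, along the jig's x axis between two ears, 38 mm above the bench at jig (0, -122 mm).
- bolt_a (a joint): Turn of the captive bolt nearer the hinge (rad, clockwise seen from above): starts between 0 and 0.4, end stop at 1.4, where its wing lies along the clamp bar.
- bolt_b (a joint): The same for the captive bolt nearer the hook.
- bolt_a_grip (a point): Middle of the wing of the bolt nearer the hinge, on the bolt's axis, 70 mm from the hinge axis. Wing 44 mm long (point's x), 12 mm thick (point's y: grip across it), 24 mm high, 12 mm below to 12 mm above this point; its underside is 12 mm above the bar's face (round hub 26 mm between). Bar level: this point is 85 mm above the bench. z is the bolt's axis, out of the bar's upper face.
- bolt_b_grip (a point): The same for the bolt nearer the hook, 170 mm from the bar's hinge axis.
- spray_can: Bystander: upright grey can, 66 mm diameter, 190 mm high, on the hinge side or the pin side of the jig. Origin at the centre of its underside.
- offcut: Bystander: upright steel block 40 x 40 x 70 mm high in front of the jig, close beside the loose bar's near end on the pin side. Origin under its centre.
- square: Bystander: steel triangle (welding square) 100 x 100 x 20 mm lying in front of the jig on the hinge side. Origin under its centre.
- wire_brush: Bystander: brush 180 mm long lying along the jig on the pin side. Origin under it, near its middle.
- hammer: Bystander: hammer 260 mm long lying beyond the brush, on the pin side. Origin under it, near its middle.
- tip_jar: Bystander: jar 64 mm diameter, 85 mm high, on the other side of the jig from the can. Origin under its centre.
- g_clamp: Bystander: G-clamp 120 x 70 x 22 mm lying flat on the far hinge side. Origin under its frame.
Things that resemble listed ones, but are neither listed nor needed, are in the scene too. What is shaped like the work but black or red is not meant.

How it is judged:
On the way, in this order (a step that is already met when the one before it is completed fails the run):
1. the loose bar is against the end stop while the clamp bar is still raised (x of work in the frame of jig between -0.004 and 0.004 m and y of work in the frame of jig between -0.006 and 0.006 m and z of work in the frame of jig below 0.034 m and value of joint clamp_bar above 0.4 rad), for 0.1 s.
2. the clamp bar is shut over the bar and its hook has snapped under the pin (x of work in the frame of jig between -0.004 and 0.004 m and y of work in the frame of jig between -0.006 and 0.006 m and z of work in the frame of jig below 0.034 m and value of joint clamp_bar below 0.04 rad and value of joint hook below 0.1 rad), for 0.2 s.
3. both bolts are turned to their end stops (value of joint clamp_bar below 0.04 rad and value of joint hook below 0.1 rad and value of joint each of bolt_a, bolt_b above 1.32 rad), for 0.1 s.
At the end, for the whole second after the job is handed in: The loose bar rests on the bed within 4 mm of touching the end stop and within 6 mm of the bed's centre line, the clamp bar is held shut (below 0.04 rad) by its hook, which is back at rest under the pin (below 0.1 rad), and both bolts are within 0.08 rad of their end stops (all of step 3 and x of work in the frame of jig between -0.004 and 0.004 m and y of work in the frame of jig between -0.006 and 0.006 m and z of work in the frame of jig below 0.034 m and linear speed of work below 0.01 m/s).
It fails at once if another thing on the bench was shifted by more than 30 mm (distance of any of spray_can, offcut, square, wire_brush, hammer, tip_jar, g_clamp from where it was at the start of the episode above 0.03 m).
It fails at once if the can or the jar was knocked over (angle between any of spray_can, tip_jar's own z axis and vertical above 0.5 rad).
It also fails if it takes over 64 s, if anything falls off the work surface, if the arm or the gripper's body presses on something with over 40 N, if the wrist force passes 120 N, or if a joint passes its speed limit or range.

## Robot

A 6-joint arm with a two-finger parallel gripper is mounted at the origin on the work surface. World frame = base frame: x ahead of the robot, y to its left, z up, the work surface at z = 0. Lengths are in m, angles in rad, forces in N, time in s.
With the tool pointing down it reaches from about 0.35 to 0.8 m from the base axis. Payload 7.3 kg.
Tool frame: the origin (TCP) lies midway between the tips of the shut fingers; the grasp point (between the pads) lies 19 mm behind it; z points along the fingers, y is the line along which they close (so a half turn about z gives the same grasp; the last joint's range is limited). The gripper opens to 85 mm and grips with 20 to 120 N. Pads are 22 mm wide; open, the fingers measure 114 mm over their backs; the gripper's body (76 mm by 85 mm) begins 54 mm behind the grasp point. The pads swing forward as they close: fully open they stand 13 mm farther back than shut.
Start: joints at [-1.367, 0.342, 1.524, -0, 1.275, -0.146], TCP at [0.18, -0.493, 0.231] pointing down, gripper open.
Joint ranges: [-2.53, 2.53], [-0.77, 2.02], [0.04, 2.7], [-1, 4.14], [0.28, 2.66], [-3.11, 3.11]. Speed limits (rad/s): [2.57, 2.57, 3.14, 3.14, 3.14, 3.14].

## Interface

Orientations are given as a unit quaternion [x, y, z, w].
In Python, from cell import get_state, get_image, close_job, look_for, masks_of, mark_of gives the robot as it stands. The module is installed in compiled form; this text tells all that it offers.
- The arm moves only by the tool arm_command, never from a script. Its argument "rows" is a list of rows, each a list of 7 numbers: the turn, a rotation vector about the tool's x, y, z each as a share of pi rad, from -1 to 1, then the shift along the tool's x, y, z each as a share of 0.06 m, from -1 to 1, then the opening, from -1 (shut) to 1 (fully open). In form: [[ax, ay, az, tx, ty, tz, grip], ...]. A call has exactly 5 rows; each row shifts and turns the commanded pose from where the row before left it, along the tool's axes as they then stand; what a row does not reach is not made up. A row lasts 1/8 s, in which the tool goes at most 62.5 mm and 10.7 degrees, less where a joint would pass 70% of its speed; a pose out of reach is approached as far as the arm can. A call with a number of a shift or a turn outside -1 to 1 is refused whole. A call with a gripper value outside its range is refused whole. The fingers move at their own pace and stop on an object; "squeeze" is the grip in N (left out, the last holds). Time passes only in rows, so rows that do not move let the fingers close, or fill a call up. It gives the time, the measured TCP pose, the force, the opening and the grip force at its end, in the units of the state.
- get_state(): the state, without advancing time (a new reading comes with each control period).
- get_image(name): name is "scene" or "top"; returns a dict with "frame" (400x640x3 uint8, blue, green, red), "vertical_fov" (degrees; the focal length in pixels is half the picture's height over the tangent of half this angle, whatever the lens; pixels are square), "cx", "cy" (the principal point, pixels), "D" ([k1, k2, p1, p2, k3] as OpenCV has them; the pictures are not rectified), "pose" (4x4, takes a point from camera to world coordinates). Camera axes: x right, y down, z forward; pixel columns grow to the right and rows downward; lengths in m; the calibration is good to about 2 mm. A picture is of the moment at which its call begins. There is no depth.
- close_job(): hands the job in; it is judged then, once.
Trained networks look in the newest picture that a camera, given by its name, has taken for a name from the list of things; names that differ only in an ending like _2 or _b are one class to them, and where a whole thing is asked for, a point or a joint stands for the part that bears it (a point fixed in the world has none). Each returns a list of dicts, best first, with "confidence" (0 to 1); they miss things now and then, are a little off and sometimes report something else, mostly with a low value. They report only what shows in the picture. A call takes as long as a camera call. They do not tell look-alikes from the thing itself.
- look_for(camera, thing): "extent" ([left, top, width, height] in pixels, round what is visible of it).
- masks_of(camera, thing): "pixels" (400x640 bool, what is visible of it) and "extent" ([left, top, width, height] in pixels, round what is visible of it).
- mark_of(camera, thing): "xy" ([column, row] in pixels: a listed point, or the origin of a listed thing).
The state is a dict: "clock": time; "joint_positions": joint angles; "dq": joint speeds; "joint_torque": joint torques, N m; "position": TCP position; "tcp_rot": TCP orientation; "ft_force": force on the tool from outside, world axes, zero at the start; "ft_torque": the same for the moment, N m; "opening": finger opening in m; "grasp_force": force on a finger pad.
Only numpy, scipy, OpenCV 4.12 (cv2) and the standard library are available. Lean on these libraries where they do the work, as an engineer would, in place of code of your own. Each camera call takes 0.05 s, during which the arm holds its last target. There are 200 camera calls.

## Working session

There is one attempt and no reset: what is moved stays moved. The work goes in short steps, Python scripts to look and compute and a tool call to move; the robot and the scene stay as the last step left them, time stands still between calls to the robot, and variables do not carry over. Pictures are saved under pics/ and viewed, at most 11 in all, crops included, and the job is handed in when it is done.

Besides the shell and the picture viewer there is one more tool, called after "Emit:" by a JSON object that holds its "method" and its "body". arm_command: Moves the arm, as the interface text tells. Its arguments: {"type":"object","properties":{"rows":{"type":"array"},"squeeze":{"type":"number"}},"required":["rows"]}

```bash
mkdir -p pics; cat > h.py <<'E'
import numpy as np, cv2, json
from cell import *
def cam(n):
    im=get_image(n); f=200/np.tan(np.radians(im["vertical_fov"])/2)
    im["K"]=np.array([[f,0,im["cx"]],[0,f,im["cy"]],[0,0,1]]); im["D"]=np.array(im["D"],float); im["pose"]=np.array(im["pose"]); return im
def ray(im,xy):
    p=cv2.undistortPoints(np.array([[xy]],float),im["K"],im["D"])[0,0]
    return im["pose"][:3,3], im["pose"][:3,:3]@np.array([p[0],p[1],1])
def onz(im,xy,z):
    o,d=ray(im,xy); return o+d*(z-o[2])/d[2]
def proj(im,P):
    T=np.linalg.inv(im["pose"]); return cv2.projectPoints(np.array(P,float).reshape(-1,3),cv2.Rodrigues(T[:3,:3])[0],T[:3,3],im["K"],im["D"])[0][:,0]
def tri(obs):
    A=0;b=0
    for im,xy in obs:
        o,d=ray(im,xy); d=d/np.linalg.norm(d); M=np.eye(3)-np.outer(d,d); A=A+M; b=b+M@o
    return np.linalg.solve(A,b)
E
python3 - <<'E'
from h import *
np.set_printoptions(precision=4,suppress=True)
for n in ["scene","top"]:
    im=cam(n); cv2.imwrite(f"pics/{n}0.png",im["frame"]); print(n,im["pose"].tolist(),im["vertical_fov"],im["D"])
    for t in ["jig","work","stop_face","bar_hinge","bar_pad","hook_nose","pin_mid","bolt_a_grip","bolt_b_grip","offcut","spray_can","tip_jar"]:
        print(t,[(np.round(m["xy"],1).tolist(),round(m["confidence"],2)) for m in mark_of(n,t)[:4]])
s=get_state(); print({k:np.round(v,4).tolist() for k,v in s.items()})
E
```

```text
scene [[-0.8149810391525931, 0.3090478745457146, -0.4901992626070912, 1.1965080745341483], [0.5792853059741941, 0.4568388328671525, -0.6750754143552868, 0.8667447386298307], [0.015311437037193431, -0.8341388925253121, -0.5513418793022182, 0.7987699103860342], [0.0, 0.0, 0.0, 1.0]] 55.434927138023234 [0.0082 0.     0.     0.     0.    ]
jig [([293.5, 205.8], 0.82)]
work [([386.9, 250.2], 0.67), ([303.8, 199.6], 0.63)]
stop_face [([271.2, 199.8], 0.89)]
bar_hinge []
bar_pad [([298.2, 148.2], 0.8), ([341.9, 220.3], 0.48), ([315.5, 173.7], 0.2)]
hook_nose [([294.5, 139.4], 0.54)]
pin_mid []
bolt_a_grip [([293.1, 208.7], 0.47), ([303.3, 192.2], 0.37)]
bolt_b_grip [([299.8, 163.4], 0.56)]
offcut [([326.6, 187.7], 0.68), ([275.1, 175.2], 0.56)]
spray_can [([304.1, 252.5], 0.97)]
tip_jar [([272.5, 173.8], 0.59), ([327.9, 188.9], 0.39), ([338.9, 271.8], 0.26)]
top [[-0.008204498184287912, -0.9969410711472619, 0.07772507233379741, 0.45505258167511436], [-0.9999511521745487, 0.007751121643741944, -0.006132974649939896, 0.01429034996556465], [0.005511757826402191, -0.07777159361241058, -0.996955
[... 342 characters left out ...]
d [([312.9, 181.1], 0.67), ([377.7, 209.5], 0.45)]
bolt_a_grip [([279.6, 167.2], 0.5), ([310.9, 180.0], 0.49), ([312.3, 181.1], 0.16)]
bolt_b_grip [([321.9, 181.9], 0.59)]
offcut [([355.1, 248.0], 0.52)]
spray_can [([282.0, 165.4], 0.7), ([322.0, 184.0], 0.26)]
tip_jar [([415.4, 214.9], 0.58)]
{'clock': 1.3, 'joint_positions': [-1.367, 0.342, 1.5241, 0.0, 1.2754, -0.146], 'dq': [-0.0015, -0.0013, 0.0009, -0.0016, -0.0025, -0.0004], 'joint_torque': [-0.0013, -43.3572, -24.6272, -0.0002, 0.0003, -0.0], 'position': [0.18, -0.4932, 0.2313], 'tcp_rot': [0.9847, 0.174, 0.0, 0.0], 'ft_force': [-0.3701, -0.7279, -0.5317], 'ft_torque': [0.0172, -0.0221, 0.0476], 'grasp_force': 0.0, 'opening': 0.0856}
```

```bash
python3 - <<'E'
import cv2
a=cv2.imread("pics/scene0.png")[110:310,200:440]; cv2.imwrite("pics/s1.png",cv2.resize(a,None,fx=3,fy=3,interpolation=2)[:600,:720])
a=cv2.imread("pics/top0.png")[120:280,240:440]; cv2.imwrite("pics/t1.png",cv2.resize(a,None,fx=3.75,fy=3.75,interpolation=2))
E
```

```text
(no output)
```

View pics/s1.png

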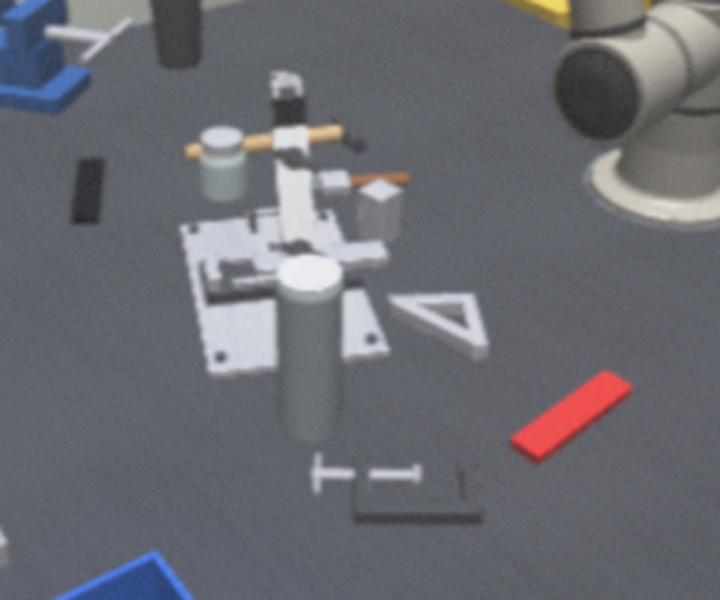

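View pics/t1.png

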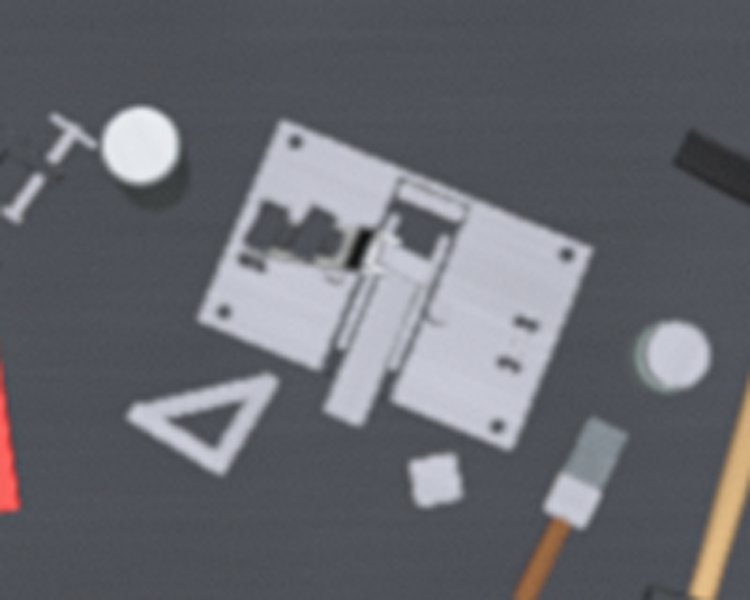

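```bash
cat >> h.py <<'E'
def jp(q,P):  # jig->world
    c,s=np.cos(q[2]),np.sin(q[2]); P=np.array(P,float).reshape(-1,3)
    return np.c_[q[0]+c*P[:,0]-s*P[:,1], q[1]+s*P[:,0]+c*P[:,1], P[:,2]]
def inv(q,p):
    c,s=np.cos(q[2]),np.sin(q[2]); d=np.array(p)[:2]-q[:2]; return np.array([c*d[0]+s*d[1],-s*d[0]+c*d[1],p[2]])
E
python3 - <<'E'
from h import *
from scipy.optimize import least_squares
np.set_printoptions(precision=4,suppress=True)
t=cam("top"); s=cam("scene")
def sub(im,c):
    g=cv2.cvtColor(im["frame"],cv2.COLOR_BGR2GRAY)
    return cv2.cornerSubPix(g,np.array(c,np.float32).reshape(-1,1,2),(4,4),(-1,-1),(3,50,.01))[:,0]
ct=sub(t,np.array([[280,120],[593,248],[512,450],[198,320]])/3.75+[240,120]-.5)
cs=sub(s,np.array([[180,228],[212,372],[387,352]])/3+[200,110]-.5)
print(ct,cs)
C=np.array([[.1,.155,.012],[.1,-.155,.012],[-.1,-.155,.012],[-.1,.155,.012]])
ft=lambda q:(proj(t,jp(q,C))-ct).ravel()
# scene corner order: far stop pin side, stop hinge side, open hinge side
fs=lambda q:(proj(s,jp(q,C[[1,0,3]]))-cs).ravel()
q0=[.48,-.02,-.4]
a=least_squares(ft,q0); b=least_squares(lambda q:np.r_[ft(q),fs(q)],q0)
print(a.x,a.fun,b.x,b.fun); q=b.x
np.save("q.npy",q)
for p in [(325,410),(362,425)]:
    print("work end",inv(q,onz(t,np.array(p)/3.75+[240,120]-.5,.044)))
# clamp angle from pad & others
for n,im in (("top",t),("scene",s)):
  for th in np.arange(.8,1.35,.1):
    f=lambda l,h:[0,.125-l*np.cos(th)-h*np.sin(th)*-1*-1*-1 if 0 else .125-l*np.cos(th)+h*np.sin(th),.056+l*np.sin(th)+h*np.cos(th)]
    P=jp(q,[f(.219,.009),f(.17,.029),f(.07,.029)]); print(n,round(th,2),proj(im,P).ravel())
print("tp work", [inv(q,onz(t,m["xy"],.03)) for m in mark_of("top","work")])
for n,x in (("offcut",.0),("spray_can",0),("tip_jar",0)): print(n,[inv(q,onz(t,m["xy"],x)) for m in mark_of("top",n)])
E
```

```text
[[314.7582 151.6181]
 [397.4211 185.6098]
 [375.6854 239.5497]
 [292.134  204.9651]] [[259.7602 184.5079]
 [269.1761 232.7238]
 [329.4252 226.623 ]]
[ 0.5921 -0.0955 -0.4013] [-0.2413 -0.0956  0.0717  0.18    0.181   0.0101 -0.0121 -0.0967] [ 0.5919 -0.0958 -0.4026] [-0.0953 -0.0614  0.1755  0.3188  0.2171  0.1225  0.0672 -0.0901  0.0634
 -0.1476  0.2125  1.0829 -0.313  -0.2449]
work end [-0.1317  0.0169  0.044 ]
work end [-0.1314 -0.0187  0.044 ]
top 0.8 [356.0865 192.4126 340.8146 186.9355 319.4587 180.8184]
top 0.9 [351.2088 189.816  336.5126 184.7883 317.3977 179.8757]
top 1.0 [345.7956 187.0629 331.8867 182.5648 315.2698 178.9317]
top 1.1 [339.9095 184.1882 326.9934 180.2936 313.0993 177.9974]
top 1.2 [333.6248 181.2305 321.8957 178.0047 310.9109 177.0834]
top 1.3 [327.0261 178.2317 316.6607 175.7292 308.7297 176.2002]
scene 0.8 [289.7699 149.625  292.3022 161.9436 296.2573 191.4799]
scene 0.9 [290.5376 148.1611 293.0265 161.6103 296.6452 192.0272]
scene 1.0 [291.407  147.3116 293.8214 161.8049 297.051  192.8054]
scene 1.1 [292.3744 147.1177 294.6813 162.5472 297.4706 193.81  ]
scene 1.2 [293.4345 147.6166 295.5991 163.8516 297.8998 195.0339]
scene 1.3 [294.5802 148.8396 296.5665 165.7257 298.3339 196.4668]
tp work [array([-0.0496,  0.0053,  0.03  ]), array([-0.2646,  0.2815,  0.03  ]), array([ 0.1996, -0.2728,  0.03  ]), array([0.0093, 0.1226, 0.03  ])]
offcut []
spray_can [array([0.0163, 0.2494, 0.    ])]
tip_jar [array([ 0.0371, -0.2576,  0.    ])]
```

```bash
python3 - <<'E'
from h import *
np.set_printoptions(precision=2,suppress=True)
q=np.load("q.npy"); t=cam("top"); s=cam("scene")
P=dict(hinge=[0,.125,.056],pin=[0,-.122,.038],stop=[.08,0,.037],bosA=[0,.055,.03],bosB=[0,-.045,.03])
for k,v in P.items(): print(k,proj(t,jp(q,v)),proj(s,jp(q,v)))
for (n,im) in (("top",t),("scene",s)):
    for th in ["bar_pad","clamp_bar","work"]:
        for m in masks_of(n,th)[:2]:
            y,x=np.nonzero(m["pixels"]); print(n,th,m["extent"],m["confidence"],x.mean(),y.mean(),len(x))
im=np.full((600,800,3),0,np.uint8)
a=cv2.resize(t["frame"][160:215,295:385],(800,489),interpolation=2)
k=800/90
for th,c in ((1.05,(0,0,255)),(1.15,(0,255,0)),(1.25,(255,0,0))):
    f=lambda x,l,h:[x,.125-l*np.cos(th)+h*np.sin(th),.056+l*np.sin(th)+h*np.cos(th)]
    pts=proj(t,jp(q,[f(x,l,.005) for x,l in ((-.018,0),(.018,0),(.018,.235),(-.018,.235))]))
    cv2.polylines(a,[np.int32((pts+.5-[295,160])*k)],True,c,1)
cv2.imwrite("pics/t2.png",a)
E
```

```text
hinge [[311.48 179.97]] [[297.96 213.96]]
pin [[378.99 208.58]] [[286.33 180.46]]
stop [[354.57 173.08]] [[269.42 200.41]]
bosA [[330.54 188.72]] [[294.36 208.31]]
bosB [[357.75 200.01]] [[289.65 192.92]]
top bar_pad [304.8, 176.0, 52.7, 22.7] 0.72 328.66 184.78833333333333 600
top bar_pad [220.7, 152.4, 43.5, 42.9] 0.72 239.71875 169.75721153846155 416
top clamp_bar [304.9, 177.2, 51.3, 17.6] 0.58 328.25945945945944 184.88108108108108 555
top clamp_bar [224.2, 153.5, 39.4, 39.4] 0.46 237.9927536231884 169.72101449275362 276
top work [422.8, 156.9, 39.6, 26.7] 0.96 441.8803245436105 169.12778904665313 493
top work [228.8, 211.3, 16.9, 45.9] 0.72 236.10526315789474 232.61988304093566 513
scene bar_pad [291.5, 135.3, 15.5, 62.2] 0.57 296.85734870317003 165.7507204610951 694
scene clamp_bar [290.5, 133.3, 16.7, 64.8] 0.82 296.65820895522387 166.48358208955224 670
scene work [369.9, 235.9, 40.2, 27.4] 0.92 389.45974576271186 249.385593220339 472
scene work [282.9, 190.4, 43.6, 11.8] 0.72 310.5739644970414 195.32544378698225 169
```

View pics/t2.png

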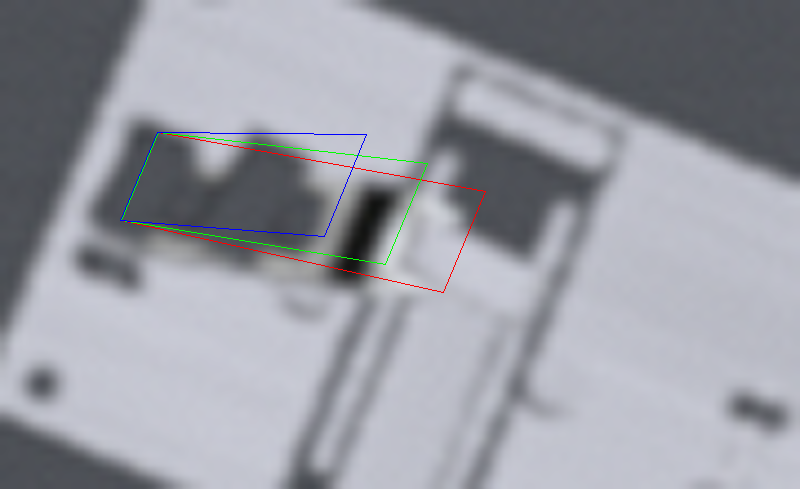

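```bash
cat >> h.py <<'E'
from scipy.spatial.transform import Rotation as R
def where():
    q=np.load("q.npy"); s=get_state(); r=R.from_quat(s["tcp_rot"]).as_matrix()
    x=r[:,0]; J=inv(q,s["position"])
    print("t",round(s["clock"],2),"jigpos",np.round(J*1000,1),"yawerr tool x vs jig y (rad)",round((np.arctan2(x[1],x[0])-q[2]-np.pi/2+np.pi)%(2*np.pi)-np.pi,4),"z",np.round(r[:,2],3),"F",np.round(s["ft_force"],1),"j",np.round(s["joint_positions"],2))
    return s,J,r
def units(dst):
    s,J,r=where(); d=r.T@(jp(np.load("q.npy"),dst)[0]-s["position"])/.06; print("total units",np.round(d,2))
E
python3 - <<'E'
from h import *
q=np.load("q.npy"); t=cam("top")
print("offcut top",inv(q,onz(t,np.array([437,480])/3.75+[240,120]-.5,.07)))
print("brush tip",inv(q,onz(t,np.array([605,440])/3.75+[240,120]-.5,.02)))
units([-.165,0,.1])
E
```

```text
offcut top [-0.15129213 -0.09701548  0.07      ]
brush tip [-0.0588083  -0.22947561  0.02      ]
t 2.05 jigpos [-223.3 -527.   231.3] yawerr tool x vs jig y (rad) -0.8184 z [-0. -0. -1.] F [-0.2  0.5  0.6] j [-1.37  0.34  1.52 -0.    1.28 -0.15]
total units [ 6.71 -5.75  2.19]
```

Emit:
{"method": "arm_command", "body": {"rows": [[0, 0, -0.052, 0, 0, 0, -1], [0, 0, -0.052, 0, 0, 0, -1], [0, 0, -0.052, 0, 0, 0, -1], [0, 0, -0.052, 0, 0, 0, -1], [0, 0, -0.052, 0, 0, 0, -1]]}}

```text
clock: 2.68
position: [0.1799, -0.4932, 0.2313]
tcp_rot: [0.833, 0.553, -0.0, 0.0]
ft_force: [0.3, -0.2, 0.1]
opening: -0.0001
grasp_force: 0.0
```

```bash
python3 -c "
from h import *
units([-.175,0,.231])"
```

```text
t 2.67 jigpos [-223.3 -527.   231.3] yawerr tool x vs jig y (rad) 0.0038 z [ 0. -0. -1.] F [ 0.3 -0.2  0.1] j [-1.37  0.34  1.52 -0.    1.28 -0.97]
total units [8.78 0.84 0.  ]
```

Emit:
{"method": "arm_command", "body": {"rows": [[0, 0, 0, 0.8, 0.08, 0, -1], [0, 0, 0, 0.88, 0.08, 0, -1], [0, 0, 0, 0.88, 0.08, 0, -1], [0, 0, 0, 0.88, 0.08, 0, -1], [0, 0, 0, 0.88, 0.08, 0, -1]]}}

```text
clock: 3.3
position: [0.3045, -0.2629, 0.2315]
tcp_rot: [0.835, 0.551, 0.0, 0.0]
ft_force: [1.1, 0.3, -0.1]
opening: -0.0003
grasp_force: 0.0
```

Emit:
{"method": "arm_command", "body": {"rows": [[0, 0, 0, 0.88, 0.08, 0, -1], [0, 0, 0, 0.88, 0.08, 0, -1], [0, 0, 0, 0.88, 0.08, 0, -1], [0, 0, 0, 0.88, 0.08, 0, -1], [0, 0, 0, 0.8, 0.08, 0, -1]]}}

```text
clock: 3.92
position: [0.4287, -0.0337, 0.2315]
tcp_rot: [0.835, 0.551, 0.0, 0.0]
ft_force: [0.4, -1.0, 0.9]
opening: 0.0002
grasp_force: 0.0
```

```bash
python3 -c "
from h import *
units([-.165,0,.036])"
```

```text
t 3.92 jigpos [-174.5   -6.8  231.5] yawerr tool x vs jig y (rad) -0.0011 z [ 0.001 -0.    -1.   ] F [ 0.4 -1.   0.9] j [-0.26  0.17  1.76 -0.    1.21  0.15]
total units [0.11 0.16 3.26]
```

Emit:
{"method": "arm_command", "body": {"rows": [[0, 0, 0, 0.1, 0, 0.8, -1], [0, 0, 0, 0, 0, 0.8, -1], [0, 0, 0, 0, 0, 0.8, -1], [0, 0, 0, 0, 0, 0.6, -1], [0, 0, 0, 0, 0, 0.26, -1]]}}

```text
clock: 4.55
position: [0.4293, -0.0297, 0.0339]
tcp_rot: [0.835, 0.551, -0.001, -0.001]
ft_force: [-0.1, 0.3, 1.0]
opening: 0.0001
grasp_force: 0.0
```

```bash
python3 -c "
from h import *
where()
q=np.load('q.npy');s=cam('scene');t=cam('top')
a=cv2.resize(s['frame'][150:230,250:350],(750,600),interpolation=2)
for x,y,z in [(-.1315,.018,.044),(-.1315,-.018,.044),(.08,.031,.048),(.08,-.031,.048),(-.09,.035,.03),(-.09,-.035,.03)]:
    for im,A,o in ((s,a,(250,150)),):
        p=proj(im,jp(q,[x,y,z]))[0]; cv2.circle(A,tuple(int(v) for v in (p+.5-o)*7.5),3,(0,0,255),-1)
cv2.imwrite('pics/s3.png',a)"
```

```text
t 4.55 jigpos [-175.4   -2.9   33.9] yawerr tool x vs jig y (rad) -0.0016 z [-0.003  0.001 -1.   ] F [-0.1  0.3  1. ] j [-0.25  0.47  2.01 -0.    0.67  0.16]
```

View pics/s3.png

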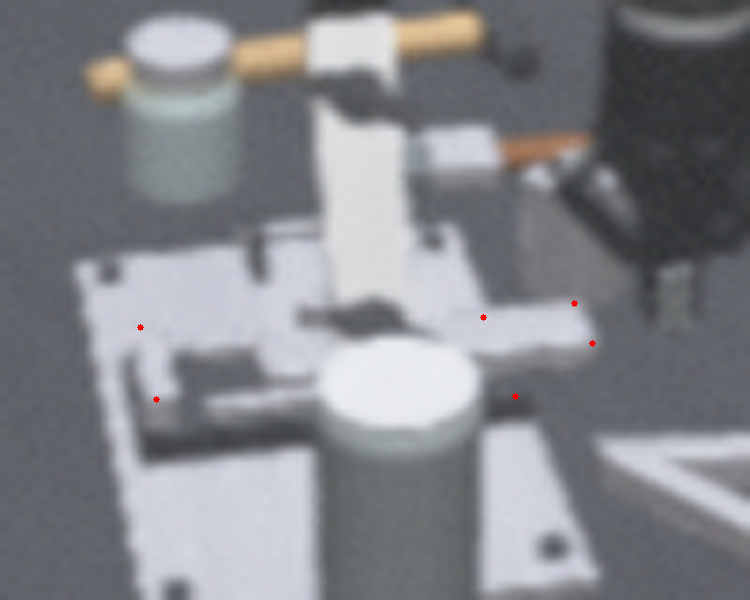

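Emit:
{"method": "arm_command", "body": {"rows": [[0, 0, 0, 0.05, 0.2, -0.03, -1], [0, 0, 0, 0, 0.2, 0, -1], [0, 0, 0, 0, 0.2, 0, -1], [0, 0, 0, 0, 0.2, 0, -1], [0, 0, 0, 0, 0.1, 0, -1]]}}

```text
clock: 5.28
position: [0.4813, -0.0486, 0.0375]
tcp_rot: [0.835, 0.551, -0.0, -0.0]
ft_force: [-6.0, 2.5, 8.0]
opening: -0.0001
grasp_force: 4.9
```

Emit:
{"method": "arm_command", "body": {"rows": [[0, 0, 0, 0, 0.1, 0, -1], [0, 0, 0, 0, 0.1, 0, -1], [0, 0, 0, 0, 0.05, 0, -1], [0, 0, 0, 0, 0.03, 0, -1], [0, 0, 0, 0, 0, 0, -1]]}}

```text
clock: 5.9
position: [0.4962, -0.0549, 0.0376]
tcp_rot: [0.835, 0.551, -0.0, -0.0]
ft_force: [-4.2, 1.4, 5.5]
opening: 0.0
grasp_force: 3.3
```

```bash
python3 -c "
from h import *
where()"
```

```text
t 5.9 jigpos [-1.04e+02  1.00e-01  3.76e+01] yawerr tool x vs jig y (rad) -0.0016 z [-0.001  0.    -1.   ] F [-4.2  1.4  5.5] j [-0.26  0.55  1.83 -0.    0.77  0.14]
```

Emit:
{"method": "arm_command", "body": {"rows": [[0, 0, 0, 0, 0.05, 0, -1], [0, 0, 0, 0, 0.05, 0, -1], [0, 0, 0, 0, 0.02, 0, -1], [0, 0, 0, 0, 0, 0, -1], [0, 0, 0, 0, 0, 0, -1]]}}

```text
clock: 6.52
position: [0.5028, -0.0577, 0.0375]
tcp_rot: [0.835, 0.551, -0.0, -0.0]
ft_force: [-4.6, 2.4, 5.3]
opening: -0.0002
grasp_force: 3.6
```

```bash
python3 -c "
from h import *
where()"
```

```text
t 6.53 jigpos [-96.9   0.1  37.5] yawerr tool x vs jig y (rad) -0.0016 z [-0.001  0.    -1.   ] F [-4.6  2.4  5.3] j [-0.27  0.55  1.81 -0.    0.78  0.14]
```

Emit:
{"method": "arm_command", "body": {"rows": [[0, 0, 0, 0, 0.03, 0, -1], [0, 0, 0, 0, 0.03, 0, -1], [0, 0, 0, 0, 0.03, 0, -1], [0, 0, 0, 0, 0, 0, -1], [0, 0, 0, 0, 0, 0, -1]]}}

```text
clock: 7.15
position: [0.5037, -0.0582, 0.0375]
tcp_rot: [0.835, 0.551, -0.003, -0.004]
ft_force: [-16.4, 8.1, 19.9]
opening: 0.0002
grasp_force: 11.3
```

Emit:
{"method": "arm_command", "body": {"rows": [[0, 0, 0, 0, 0.03, 0, -1], [0, 0, 0, 0, 0.02, 0, -1], [0, 0, 0, 0, 0, 0, -1], [0, 0, 0, 0, 0, 0, -1], [0, 0, 0, 0, 0, 0, -1]]}}

```text
clock: 7.78
position: [0.5038, -0.0582, 0.0374]
tcp_rot: [0.834, 0.551, -0.005, -0.006]
ft_force: [-24.9, 11.2, 27.1]
opening: -0.0005
grasp_force: 16.3
```

```bash
python3 -c "
from h import *
where()
q=np.load('q.npy');s=cam('scene');t=cam('top')
a=np.hstack([cv2.resize(s['frame'][185:225,255:325],(400,229),interpolation=2),cv2.resize(t['frame'][160:230,315:385],(400,400),interpolation=2)[:229]]) if 0 else None
b=cv2.resize(t['frame'][160:220,310:390],(800,600),interpolation=2); cv2.imwrite('pics/t4.png',b)"
```

```text
t 7.78 jigpos [-95.7   0.1  37.4] yawerr tool x vs jig y (rad) -0.001 z [-0.015  0.005 -1.   ] F [-24.9  11.2  27.1] j [-0.27  0.56  1.79  0.    0.81  0.14]
```

View pics/t4.png

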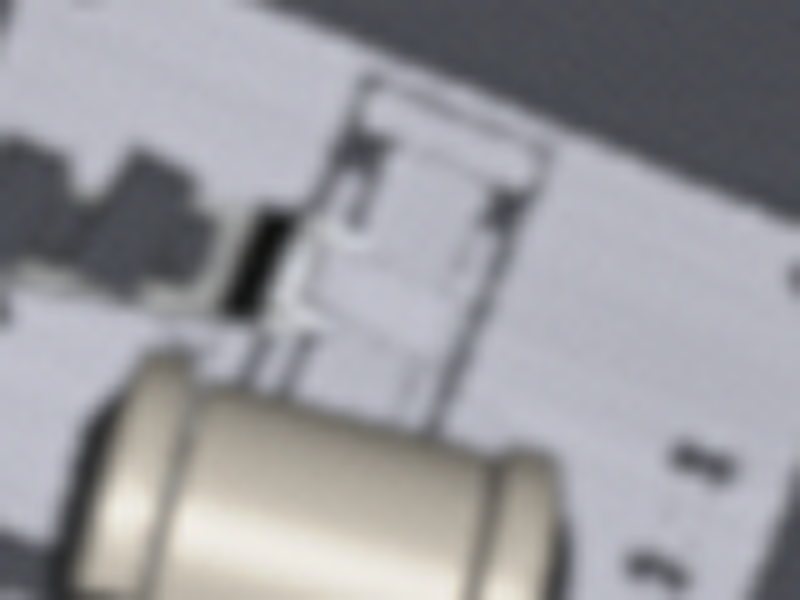

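Emit:
{"method": "arm_command", "body": {"rows": [[0, 0, 0, 0, -0.2, 0, -1], [0, 0, 0, 0, -0.4, 0, -1], [0, 0, 0, 0, 0, -0.7, -1], [0, 0, 0, 0, 0, -0.9, -1], [0, 0, 0, 0, 0, -0.9, -1]]}}

```text
clock: 8.5
position: [0.4785, -0.0474, 0.1892]
tcp_rot: [0.835, 0.551, 0.001, 0.001]
ft_force: [0.5, -0.9, 0.0]
opening: 0.0002
grasp_force: 0.0
```

```bash
python3 -c "
from h import *
units([-.13,.078,.264])
th=np.array([1.25,1.17,1.1,1.03,.96,.89,.82,.75,.68,.6,.52,.44,.36,.28,.2,.14,.08,.04,0,-.02,-.04])
l,h=.219,.009
y=.125-l*np.cos(th)+h*np.sin(th)+.011; z=.056+l*np.sin(th)+h*np.cos(th)
for a in zip(th,np.round(y*1000,1),np.round(z*1000,1),np.r_[0,np.round(np.diff(y)/.06,2)],np.r_[0,np.round(-np.diff(z)/.06,2)]): print(*a)
"
```

```text
t 8.5 jigpos [-1.233e+02  1.000e-01  1.892e+02] yawerr tool x vs jig y (rad) -0.0017 z [ 0.002 -0.001 -1.   ] F [ 0.5 -0.9  0. ] j [-0.26  0.3   1.71 -0.    1.13  0.15]
total units [ 1.3  -0.11 -1.25]
1.25 75.5 266.7 0.0 0.0
1.17 58.8 261.2 -0.28 0.09
1.1 44.7 255.3 -0.24 0.1
1.03 31.0 248.4 -0.23 0.11
0.96 17.8 240.6 -0.22 0.13
0.89 5.2 231.8 -0.21 0.15
0.82 -6.8 222.3 -0.2 0.16
0.75 -18.1 211.9 -0.19 0.17
0.68 -28.6 200.7 -0.18 0.19
0.6 -39.7 187.1 -0.18 0.23
0.52 -49.6 172.6 -0.17 0.24
0.44 -58.3 157.4 -0.15 0.25
0.36 -65.8 141.6 -0.12 0.26
0.28 -72.0 125.2 -0.1 0.27
0.2 -76.8 108.3 -0.08 0.28
0.14 -79.6 95.5 -0.05 0.21
0.08 -81.6 82.5 -0.03 0.22
0.04 -82.5 73.8 -0.01 0.15
0.0 -83.0 65.0 -0.01 0.15
-0.02 -83.1 60.6 -0.0 0.07
-0.04 -83.2 56.2 -0.0 0.07
```

Emit:
{"method": "arm_command", "body": {"rows": [[0, 0, 0, 0, 0, -0.65, -1], [0, 0, 0, 0.7, 0, -0.6, -1], [0, 0, 0, 0.68, 0, 0, -1], [0, 0, 0, 0, 0, 0, -1], [0, 0, 0, 0, 0, 0, -1]]}}

```text
clock: 9.12
position: [0.5105, 0.0288, 0.2621]
tcp_rot: [0.835, 0.551, -0.0, 0.0]
ft_force: [1.3, 0.3, 0.9]
opening: 0.0005
grasp_force: 0.0
```

Emit:
{"method": "arm_command", "body": {"rows": [[0, 0, 0, 0, 0.5, 0, -1], [0, 0, 0, 0, 0.5, 0, -1], [0, 0, 0, 0, 0.5, 0, -1], [0, 0, 0, 0, 0.4, 0, -1], [0, 0, 0, 0, 0.15, 0, -1]]}}

```text
clock: 9.75
position: [0.624, -0.0211, 0.2616]
tcp_rot: [0.835, 0.55, -0.0, -0.0]
ft_force: [-0.1, -0.2, 0.0]
opening: 0.0001
grasp_force: 0.0
```

```bash
python3 -c "
from h import *
where(); s=cam('scene')
cv2.imwrite('pics/s5.png',cv2.resize(s['frame'][120:220,240:360],(720,600),interpolation=2))"
```

```text
t 9.75 jigpos [2.000e-01 8.130e+01 2.616e+02] yawerr tool x vs jig y (rad) -0.0037 z [-0.001 -0.    -1.   ] F [-0.1 -0.2  0. ] j [-0.16  0.51  1.17 -0.    1.46  0.25]
```

View pics/s5.png

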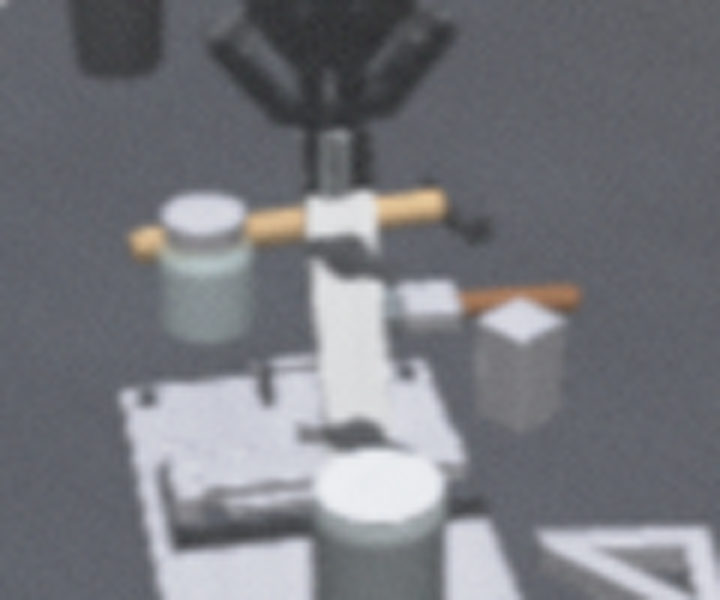

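Emit:
{"method": "arm_command", "body": {"rows": [[0, 0, 0, -0.2, -0.05, 0, -1], [0, 0, 0, -0.2, 0, 0, -1], [0, 0, 0, -0.24, 0, 0.1, -1], [0, 0, 0, -0.23, 0, 0.11, -1], [0, 0, 0, -0.22, 0, 0.13, -1]]}}

```text
clock: 10.42
position: [0.5946, -0.0791, 0.2419]
tcp_rot: [0.835, 0.551, 0.0, 0.0]
ft_force: [0.8, 0.8, 3.3]
opening: 0.0004
grasp_force: 1.3
```

```bash
python3 -c "
from h import *
where()"
```

```text
t 10.43 jigpos [ -4.1  16.4 241.9] yawerr tool x vs jig y (rad) -0.0018 z [ 0.001 -0.    -1.   ] F [0.8 0.8 3.3] j [-0.26  0.47  1.29 -0.    1.38  0.14]
```

Contact made (3 N). Continue along the arc.

Emit:
{"method": "arm_command", "body": {"rows": [[0, 0, 0, -0.2, 0, 0.17, -1], [0, 0, 0, -0.2, 0, 0.17, -1], [0, 0, 0, -0.19, 0, 0.18, -1], [0, 0, 0, -0.18, 0, 0.19, -1], [0, 0, 0, -0.18, 0, 0.23, -1]]}}

```text
clock: 11.05
position: [0.5724, -0.1314, 0.185]
tcp_rot: [0.835, 0.551, 0.0, 0.0]
ft_force: [1.1, -0.0, 2.3]
opening: 0.0001
grasp_force: 1.6
```

Emit:
{"method": "arm_command", "body": {"rows": [[0, 0, 0, -0.17, 0, 0.24, -1], [0, 0, 0, -0.15, 0, 0.25, -1], [0, 0, 0, -0.12, 0, 0.26, -1], [0, 0, 0, -0.1, 0, 0.27, -1], [0, 0, 0, -0.05, 0, 0.1, -1]]}}

```text
clock: 11.68
position: [0.5581, -0.163, 0.117]
tcp_rot: [0.835, 0.551, -0.0, -0.001]
ft_force: [1.2, 3.1, 3.5]
opening: -0.0003
grasp_force: 1.8
```

```bash
python3 -c "
from h import *
where(); s=cam('scene')
cv2.imwrite('pics/s6.png',cv2.resize(s['frame'][130:230,240:360],(720,600),interpolation=2))"
```

```text
t 11.68 jigpos [ -4.8 -75.  117. ] yawerr tool x vs jig y (rad) -0.0019 z [-0.002  0.001 -1.   ] F [1.2 3.1 3.5] j [-0.42  0.55  1.52  0.    1.07 -0.01]
```

View pics/s6.png

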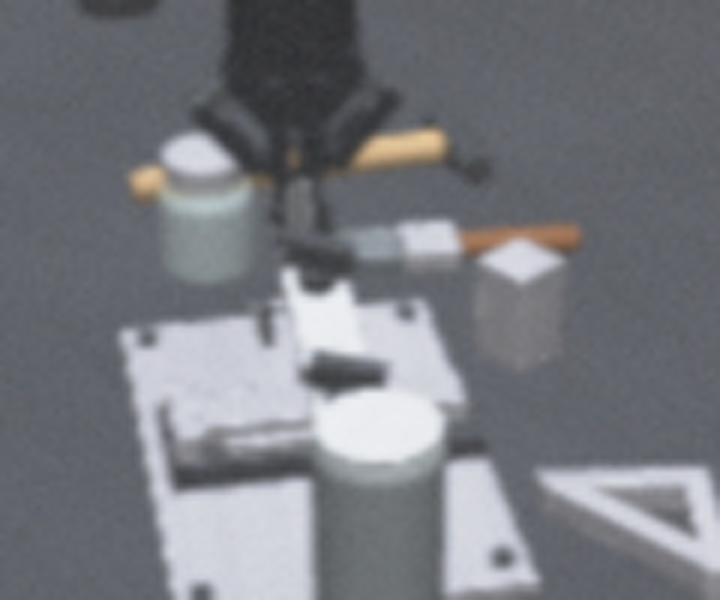

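Emit:
{"method": "arm_command", "body": {"rows": [[0, 0, 0, -0.05, 0, 0.2, -1], [0, 0, 0, -0.03, 0, 0.2, -1], [0, 0, 0, -0.03, 0, 0.2, -1], [0, 0, 0, -0.01, 0, 0.15, -1], [0, 0, 0, 0, 0, 0.08, -1]]}}

```text
clock: 12.35
position: [0.5556, -0.1703, 0.0681]
tcp_rot: [0.835, 0.551, -0.0, 0.0]
ft_force: [-1.2, -1.2, 2.7]
opening: -0.0001
grasp_force: 1.4
```

```bash
python3 -c "
from h import *
where()"
```

```text
t 12.35 jigpos [ -4.2 -82.8  68.1] yawerr tool x vs jig y (rad) -0.0017 z [-0.    -0.001 -1.   ] F [-1.2 -1.2  2.7] j [-0.43  0.61  1.57 -0.    0.96 -0.02]
```

Emit:
{"method": "arm_command", "body": {"rows": [[0, 0, 0, 0, 0, 0.05, -1], [0, 0, 0, 0, 0, 0.05, -1], [0, 0, 0, 0, 0, 0.04, -1], [0, 0, 0, 0, 0, 0.03, -1], [0, 0, 0, 0, 0, 0, -1]]}}

```text
clock: 12.98
position: [0.5558, -0.17, 0.0597]
tcp_rot: [0.835, 0.551, 0.0, 0.0]
ft_force: [-6.1, -0.3, 13.9]
opening: 0.0002
grasp_force: 6.7
```

```bash
python3 -c "
from h import *
where()"
```

```text
t 12.97 jigpos [ -4.1 -82.4  59.7] yawerr tool x vs jig y (rad) -0.0014 z [ 0.001 -0.001 -1.   ] F [-6.1 -0.3 13.9] j [-0.43  0.62  1.57 -0.    0.94 -0.02]
```

Emit:
{"method": "arm_command", "body": {"rows": [[0, 0, 0, 0, 0, 0.03, -1], [0, 0, 0, 0, 0, 0.02, -1], [0, 0, 0, 0, 0, 0, -1], [0, 0, 0, 0, 0, 0, -1], [0, 0, 0, 0, 0, 0, -1]]}}

```text
clock: 13.6
position: [0.556, -0.17, 0.0595]
tcp_rot: [0.835, 0.551, 0.0, 0.001]
ft_force: [-11.0, 0.4, 32.5]
opening: 0.0001
grasp_force: 16.6
```

Emit:
{"method": "arm_command", "body": {"rows": [[0, 0, 0, 0, 0, -0.05, -1], [0, 0, 0, 0, 0, -0.1, -1], [0, 0, 0, 0, 0, -0.2, -1], [0, 0, 0, 0, 0, -0.7, -1], [0, 0, 0, 0, 0, -0.7, -1]]}}

```text
clock: 14.22
position: [0.5557, -0.1694, 0.1614]
tcp_rot: [0.835, 0.551, -0.0, -0.001]
ft_force: [0.5, -0.3, -0.2]
opening: -0.0003
grasp_force: 0.0
```

```bash
python3 -c "
from h import *
where(); s=cam('scene'); t=cam('top'); q=np.load('q.npy')
for n,im in (('top',t),('scene',s)):
    for k,p in (('bar_pad',[0,-.094,.065]),('bolt_a_grip',[0,.055,.085]),('bolt_b_grip',[0,-.045,.085])):
        print(n,k,proj(im,jp(q,p))[0].round(1),[(np.round(m['xy'],1).tolist(),round(m['confidence'],2)) for m in mark_of(n,k)[:3]])
a=cv2.resize(s['frame'][150:230,250:330],(400,400),interpolation=2);b=cv2.resize(t['frame'][160:240,310:390],(400,400),interpolation=2)
cv2.imwrite('pics/st7.png',np.hstack([a,b]))"
```

```text
t 14.22 jigpos [ -4.5 -81.8 161.4] yawerr tool x vs jig y (rad) -0.0015 z [-0.001  0.001 -1.   ] F [ 0.5 -0.3 -0.2] j [-0.43  0.51  1.47  0.    1.17 -0.02]
top bar_pad [372.3 204.9] [([370.1, 207.4], 0.63)]
top bolt_a_grip [331.1 187.1] [([346.4, 198.3], 0.19)]
top bolt_b_grip [359.3 198.8] [([358.7, 202.1], 0.37), ([294.9, 228.4], 0.25)]
scene bar_pad [287.3 178.1] [([290.8, 179.1], 0.73)]
scene bolt_a_grip [294.2 195.1] [([316.6, 171.7], 0.26)]
scene bolt_b_grip [289.4 180.2] [([297.4, 196.0], 0.47), ([293.4, 184.3], 0.39)]
```

View pics/st7.png

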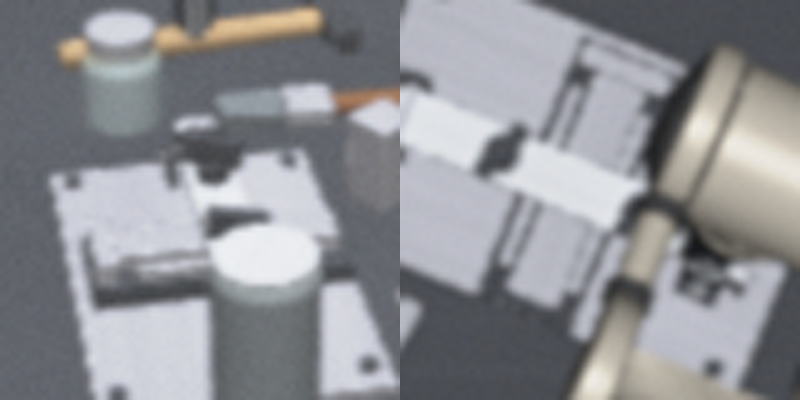

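```bash
python3 - <<'E'
from h import *
q=np.load('q.npy'); s=cam('scene'); t=cam('top')
for n,a,b in (("pad",(290.8,179.1),(370.1,207.4)),("boltA",(297.5,193.0),(329.7,189.3)),("boltA mark",(297.4,196),(329.7,189.3)),("boltB",(293.4,184.3),(358.7,202.1))):
    P=tri([(s,a),(t,b)]); print(n,inv(q,P).round(4),"top on z",inv(q,onz(t,b,.085 if 'bolt' in n else .065)).round(4),"scene on z",inv(q,onz(s,a,.085 if 'bolt' in n else .065)).round(4))
# bolt A wing orientation: dark blob in top near (329.7,189.3)
for nm,c in (("A",(330,189)),):
    g=cv2.cvtColor(t["frame"],cv2.COLOR_BGR2GRAY); x0,y0=int(c[0]-8),int(c[1]-8); w=g[y0:y0+17,x0:x0+17].astype(float)
    np.set_printoptions(linewidth=200); print(w.astype(int))
E
```

```text
pad [-0.0113 -0.0904  0.0616] top on z [-0.0105 -0.0903  0.065 ] scene on z [-0.0115 -0.0844  0.065 ]
boltA [-0.0103  0.0567  0.0936] top on z [-0.0084  0.0566  0.085 ] scene on z [-0.0135  0.0441  0.085 ]
boltA mark [-0.0094  0.0569  0.0816] top on z [-0.0084  0.0566  0.085 ] scene on z [-0.0098  0.0624  0.085 ]
boltB [-0.0118 -0.0479  0.0647] top on z [-0.0108 -0.0474  0.085 ] scene on z [-0.0094 -0.0144  0.085 ]
[[194 194 193 189 190 190 190 191 189 190 187 187 187 187 185 187 186]
 [218 213 204 197 194 191 188 190 191 191 189 188 187 187 187 189 185]
 [225 224 221 215 208 204 197 192 190 189 184 179 183 188 190 188 178]
 [226 227 226 224 223 220 213 204 196 184 164 150 158 177 188 187 169]
 [226 226 227 226 226 226 224 213 196 170 136 108 120 151 175 177 150]
 [226 227 226 227 227 222 206 187 168 139 104  83  92 129 160 160 128]
 [224 225 226 226 220 192 157 129 113  99  82  80 105 145 172 161 130]
 [225 225 226 223 200 151 106  84  79  78  78  95 140 183 203 192 170]
 [226 226 225 215 177 122  85  77  79  77  79 116 169 212 225 218 213]
 [227 226 225 203 156 102  79  79  77  76  84 127 184 220 226 226 225]
 [226 227 217 180 129  88  74  76  74  71  87 135 189 221 226 224 224]
 [220 222 199 150 100  76  71  72  70  76 107 156 200 222 224 224 224]
 [202 203 175 122  82  74  82  89  92 109 146 187 214 223 223 224 224]
 [187 183 159 123  92  96 123 143 151 165 190 214 222 222 222 223 222]
 [187 185 175 154 129 130 162 187 203 210 218 224 224 222 222 221 222]
 [191 190 189 181 169 166 173 189 203 217 222 224 225 223 224 223 222]
 [190 191 191 189 187 184 182 183 187 199 204 206 215 223 224 224 223]]
```

Emit:
{"method": "arm_command", "body": {"rows": [[0, 0, 0, 0.7, -0.08, 0, 0], [0, 0, 0, 0.8, 0, 0, 0], [0, 0, 0, 0.8, 0, 0, 0], [0, 0, -0.055, 0, 0, 0, 0], [0, 0, -0.055, 0, 0, 0, 0]]}}

```text
clock: 15.35
position: [0.6056, -0.0401, 0.1596]
tcp_rot: [0.725, 0.689, -0.0, -0.001]
ft_force: [-0.2, -0.5, -0.2]
opening: 0.0426
grasp_force: 0.0
```

Emit:
{"method": "arm_command", "body": {"rows": [[0, 0, -0.055, 0, 0, 0, 0], [0, 0, -0.055, 0, 0, 0, 0], [0, 0, -0.055, 0, 0, 0, 0], [0, 0, -0.055, 0, 0, 0, 0], [0, 0, -0.055, 0, 0, 0, 0]]}}

```text
clock: 15.98
position: [0.6055, -0.041, 0.1598]
tcp_rot: [0.371, 0.929, -0.0, -0.001]
ft_force: [-0.6, -0.2, -0.5]
opening: 0.0428
grasp_force: 0.0
```

```bash
python3 - <<'E'
from h import *
where(); q=np.load('q.npy'); t=cam('top'); s=cam('scene')
g=cv2.cvtColor(t["frame"],cv2.COLOR_BGR2GRAY)
np.set_printoptions(linewidth=200); print(g[193:212,350:380])
b=t['frame'][180:220,335:395]; a=s['frame'][160:220,260:320]
cv2.imwrite('pics/ts8.png',np.vstack([cv2.resize(b,(450,300),interpolation=2),np.pad(cv2.resize(a,(300,300),interpolation=2),((0,0),(0,150),(0,0)))]))
E
```

```text
t 15.97 jigpos [ -9.   55.8 159.8] yawerr tool x vs jig y (rad) 1.2136 z [-0.001  0.    -1.   ] F [-0.6 -0.2 -0.5] j [-0.19  0.55  1.39 -0.    1.2  -1.  ]
[[ 70  72  78  86  96 105 111 130 161 181 186 184 182 181 181 180 180 180 180 182 181 177 177 179 178 178 179 178 179 178]
 [ 54  61  64  66  67  74  90 130 167 184 188 186 182 183 182 181 178 179 180 178 179 179 179 178 178 179 179 178 177 177]
 [ 59  64  65  67  63  59  70 110 156 182 185 178 173 176 182 183 181 181 180 179 177 179 179 178 178 178 177 177 179 178]
 [ 76  83  83  81  74  64  62  96 149 180 177 154 140 152 172 180 185 182 182 181 179 179 178 179 178 177 178 178 178 179]
 [112 126 127 122 108  86  68  94 146 173 159 122 101 116 151 173 183 183 183 183 182 181 179 179 178 179 179 178 177 177]
 [144 161 168 163 149 120  85  85 119 137 123  95  86 110 147 172 181 184 183 184 182 183 182 181 180 178 179 179 179 179]
 [156 174 180 176 164 138 101  76  84  93  88  83 108 151 183 194 192 188 184 182 182 183 183 183 182 181 179 178 179 178]
 [160 173 179 176 164 139 104  77  74  76  77 101 149 197 220 223 216 206 191 178 17
[... 692 characters left out ...]
207 225 230 230 230 230 228 203 150  83  38  32  32  34  33  32  42  80 128 154 157]
 [173 177 174 161 153 170 193 202 210 224 230 230 230 231 230 223 181 118  58  35  33  34  33  34  34  55 102 152 185 199]
 [174 178 174 159 148 162 181 188 194 209 221 227 229 231 229 206 152  84  41  34  35  35  34  35  40  76 125 161 180 198]
 [163 169 165 153 145 159 177 181 179 182 196 209 221 228 221 183 118  58  30  35  33  37  36  34  55 100 144 168 175 185]
 [129 136 138 137 141 162 180 185 182 181 183 187 197 206 196 154  94  51  35  32  34  33  30  36  73 122 159 171 174 180]
 [ 86  91  97 109 130 162 183 188 187 186 184 183 185 185 175 150 115  85  65  52  41  35  31  44  88 135 165 170 172 178]]
```

View pics/ts8.png

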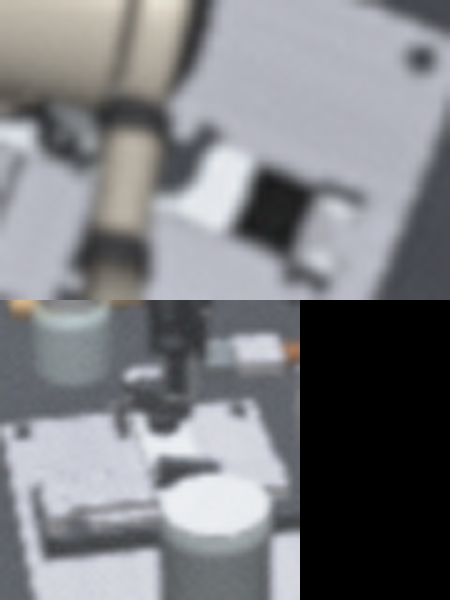

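Emit:
{"method": "arm_command", "body": {"rows": [[0, 0, -0.028, 0, 0, 0.3, 0], [0, 0, 0, 0, 0, 0.4, 0], [0, 0, 0, 0, 0, 0.4, 0], [0, 0, 0, 0, 0, 0.27, 0], [0, 0, 0, 0, 0, 0, 0]]}}

```text
clock: 16.7
position: [0.6049, -0.0409, 0.077]
tcp_rot: [0.333, 0.943, -0.0, -0.001]
ft_force: [-0.4, 0.3, 0.1]
opening: 0.0425
grasp_force: 0.0
```

Emit:
{"method": "arm_command", "body": {"rows": [[0, 0, 0, 0, 0, 0, -1], [0, 0, 0, 0, 0, 0, -1], [0, 0, 0, 0, 0, 0, -1], [0, 0, 0, 0, 0, 0, -1], [0, 0, 0, 0, 0, 0, -1]], "squeeze": 25}}

```text
clock: 17.32
position: [0.6063, -0.0418, 0.0794]
tcp_rot: [0.332, 0.943, -0.0, 0.001]
ft_force: [-0.9, -4.4, 6.4]
opening: 0.0113
grasp_force: 30.8
```

```bash
python3 -c "
from h import *
s,_,_=where();print(s['opening'],s['grasp_force'],s['ft_torque'])"
```

```text
t 17.32 jigpos [-7.9 55.4 79.4] yawerr tool x vs jig y (rad) 1.2957 z [ 0.002 -0.001 -1.   ] F [-0.9 -4.4  6.4] j [-0.19  0.64  1.48 -0.    1.02 -1.09]
0.011260433028430397 30.78254610300064 [-0.74132948  0.34689767 -0.07709344]
```

Emit:
{"method": "arm_command", "body": {"rows": [[0, 0, 0.03, 0, 0, -0.04, -1], [0, 0, 0.05, 0, 0, 0, -1], [0, 0, 0.05, 0, 0, 0, -1], [0, 0, 0.05, 0, 0, 0, -1], [0, 0, 0.05, 0, 0, 0, -1]]}}

```text
clock: 17.95
position: [0.6051, -0.0423, 0.0796]
tcp_rot: [0.646, 0.763, -0.001, -0.0]
ft_force: [0.1, -7.6, -5.6]
opening: 0.0111
grasp_force: 29.0
```

Emit:
{"method": "arm_command", "body": {"rows": [[0, 0, 0.05, 0, 0, 0, -1], [0, 0, 0.05, 0, 0, 0, -1], [0, 0, 0.04, 0, 0, 0, -1], [0, 0, 0.03, 0, 0, 0, -1], [0, 0, 0, 0, 0, 0, -1]]}}

```text
clock: 18.58
position: [0.6043, -0.0422, 0.0795]
tcp_rot: [0.824, 0.567, -0.002, -0.0]
ft_force: [-3.2, -7.4, -3.8]
opening: 0.0114
grasp_force: 29.2
```

```bash
python3 -c "
from h import *
s,_,_=where();print(s['opening'],s['grasp_force'],s['ft_torque'])"
```

```text
t 18.57 jigpos [-9.5 54.2 79.5] yawerr tool x vs jig y (rad) 0.038 z [-0.004 -0.002 -1.   ] F [-3.2 -7.4 -3.8] j [-0.2   0.64  1.48 -0.    1.03  0.17]
0.011360703163270794 29.238266050815582 [-1.34894443  0.3812107  -0.07230224]
```

Emit:
{"method": "arm_command", "body": {"rows": [[0, 0, 0.015, 0, 0, 0, -1], [0, 0, 0.015, 0, 0, 0, -1], [0, 0, 0.01, 0, 0, 0, -1], [0, 0, 0, 0, 0, 0, -1], [0, 0, 0, 0, 0, 0, -1]]}}

```text
clock: 19.2
position: [0.6043, -0.0418, 0.0797]
tcp_rot: [0.857, 0.516, -0.002, -0.0]
ft_force: [-3.1, -6.0, -2.4]
opening: 0.0111
grasp_force: 49.4
```

```bash
python3 -c "
from h import *
s,_,_=where();print(s['opening'],s['grasp_force'],s['ft_torque'])"
```

```text
t 19.2 jigpos [-9.7 54.6 79.7] yawerr tool x vs jig y (rad) -0.0843 z [-0.004 -0.002 -1.   ] F [-3.1 -6.  -2.4] j [-0.19  0.64  1.48 -0.    1.03  0.29]
0.011131678984898835 49.38768773339689 [-0.94618081  0.43165276  0.91426006]
```

Emit:
{"method": "arm_command", "body": {"rows": [[0, 0, 0, 0, 0, 0, 0], [0, 0, 0, 0, 0, 0, 0], [0, 0, 0, 0, 0, -0.4, 0], [0, 0, -0.026, 0, 0, -0.9, 0], [0, 0, 0, 0, 0, 0, 0]]}}

```text
clock: 19.82
position: [0.6085, -0.041, 0.1637]
tcp_rot: [0.835, 0.55, 0.004, 0.003]
ft_force: [0.7, -0.1, 0.4]
opening: 0.0428
grasp_force: 0.0
```

Emit:
{"method": "arm_command", "body": {"rows": [[0, 0, 0, -0.8, 0, 0, 0], [0, 0, 0, -0.86, 0, 0, 0], [0, 0, -0.055, 0, 0, 0, 0], [0, 0, -0.055, 0, 0, 0, 0], [0, 0, -0.055, 0, 0, 0, 0]]}}

```text
clock: 20.45
position: [0.566, -0.1323, 0.1582]
tcp_rot: [0.665, 0.747, 0.0, -0.0]
ft_force: [0.9, 0.1, -0.5]
opening: 0.0425
grasp_force: 0.0
```

Emit:
{"method": "arm_command", "body": {"rows": [[0, 0, -0.055, 0, 0, 0, 0], [0, 0, -0.055, 0, 0, 0, 0], [0, 0, -0.055, 0, 0, 0, 0], [0, 0, -0.055, 0, 0, 0, 0], [0, 0, -0.02, 0, 0, 0, 0]]}}

```text
clock: 21.08
position: [0.5661, -0.132, 0.1581]
tcp_rot: [0.344, 0.939, 0.0, -0.0]
ft_force: [-0.1, 0.0, -0.3]
opening: 0.0429
grasp_force: 0.0
```

```bash
python3 - <<'E'
from h import *
units([-.0095,-.045,.079]); s=cam('scene'); t=cam('top')
b=t['frame'][170:220,310:385]; a=s['frame'][160:210,260:335]
cv2.imwrite('pics/ts9.png',np.vstack([cv2.resize(x,(450,300),interpolation=2) for x in (b,a)]))
E
```

```text
t 21.07 jigpos [ -9.5 -43.4 158.1] yawerr tool x vs jig y (rad) 1.2705 z [-0.     0.001 -1.   ] F [-0.1  0.  -0.3] j [-0.36  0.51  1.47  0.    1.16 -1.23]
total units [-0.01 -0.03  1.32]
```

View pics/ts9.png

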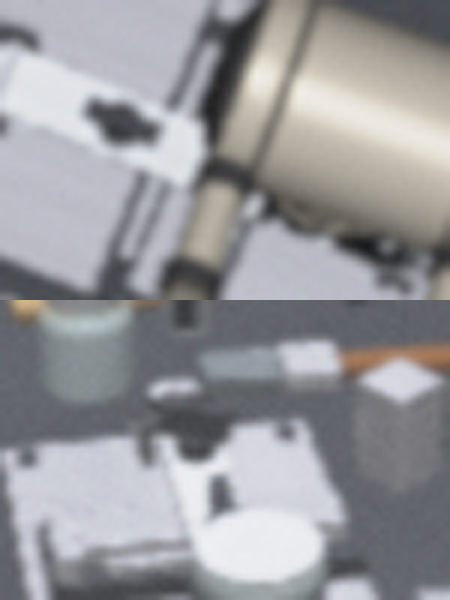

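Bolt A's wing (top view, crop about (122,118)) now lies along the bar. The tool is above bolt B, so I descend, grip and turn.

Emit:
{"method": "arm_command", "body": {"rows": [[0, 0, 0, -0.01, -0.03, 0.3, 0], [0, 0, 0, 0, 0, 0.4, 0], [0, 0, 0, 0, 0, 0.35, 0], [0, 0, 0, 0, 0, 0.25, 0], [0, 0, 0, 0, 0, 0, 0]]}}

```text
clock: 21.8
position: [0.5649, -0.1339, 0.0796]
tcp_rot: [0.346, 0.938, 0.0, -0.001]
ft_force: [0.2, 0.2, -0.6]
opening: 0.0427
grasp_force: 0.0
```

Emit:
{"method": "arm_command", "body": {"rows": [[0, 0, 0, 0, 0, 0, -1], [0, 0, 0, 0, 0, 0, -1], [0, 0, 0, 0, 0, 0, -1], [0, 0, 0, 0, 0, 0, -1], [0, 0, 0, 0, 0, 0, -1]], "squeeze": 25}}

```text
clock: 22.42
position: [0.5664, -0.1336, 0.0817]
tcp_rot: [0.346, 0.938, 0.001, 0.001]
ft_force: [1.2, 6.0, 3.1]
opening: 0.0114
grasp_force: 30.1
```

```bash
python3 -c "
from h import *
s,_,_=where();print(s['opening'],s['grasp_force'],s['ft_torque'])"
```

```text
t 22.43 jigpos [ -8.6 -44.8  81.7] yawerr tool x vs jig y (rad) 1.2676 z [ 0.002  0.    -1.   ] F [1.2 6.  3.1] j [-0.36  0.6   1.55  0.    0.99 -1.23]
0.011351455519552084 30.093322098255157 [ 0.77647667 -0.293174   -0.05593232]
```

Total needed: 1.2676/π + 0.027 ≈ 0.43.

Emit:
{"method": "arm_command", "body": {"rows": [[0, 0, 0.03, 0, 0, 0, -1], [0, 0, 0.05, 0, 0, 0, -1], [0, 0, 0.05, 0, 0, 0, -1], [0, 0, 0.05, 0, 0, 0, -1], [0, 0, 0.05, 0, 0, 0, -1]]}}

```text
clock: 23.05
position: [0.5657, -0.1339, 0.0817]
tcp_rot: [0.657, 0.754, 0.0, 0.0]
ft_force: [-0.5, 4.6, 3.6]
opening: 0.0113
grasp_force: 29.8
```

Emit:
{"method": "arm_command", "body": {"rows": [[0, 0, 0.05, 0, 0, 0, -1], [0, 0, 0.05, 0, 0, 0, -1], [0, 0, 0.05, 0, 0, 0, -1], [0, 0, 0.04, 0, 0, 0, -1], [0, 0, 0.01, 0, 0, 0, -1]]}}

```text
clock: 23.68
position: [0.5652, -0.134, 0.0814]
tcp_rot: [0.856, 0.517, -0.0, 0.0]
ft_force: [-2.9, 3.5, 4.7]
opening: 0.0109
grasp_force: 47.2
```

```bash
python3 -c "
from h import *
s,_,_=where();print(s['opening'],s['grasp_force'],s['ft_torque'])"
```

```text
t 23.68 jigpos [ -9.6 -45.6  81.4] yawerr tool x vs jig y (rad) -0.0817 z [-0.001 -0.    -1.   ] F [-2.9  3.5  4.7] j [-0.36  0.6   1.56 -0.    0.99  0.12]
0.010907147546322535 47.170382528565824 [0.52992935 0.51744527 1.12787915]
```

Emit:
{"method": "arm_command", "body": {"rows": [[0, 0, 0, 0, 0, 0, 0], [0, 0, 0, 0, 0, 0, 0], [0, 0, 0, 0, 0, -0.4, 0], [0, 0, 0, 0, 0, -0.9, 0], [0, 0, 0, 0, 0, -0.9, 0]]}}

```text
clock: 24.3
position: [0.5654, -0.1345, 0.2137]
tcp_rot: [0.856, 0.516, -0.0, -0.0]
ft_force: [1.0, -0.2, 0.8]
opening: 0.0426
grasp_force: 0.0
```

Emit:
{"method": "arm_command", "body": {"rows": [[0, 0, 0, 0, -0.6, -0.4, 0], [0, 0, 0, 0, -0.7, 0, 0], [0, 0, 0, 0, -0.7, 0, 0], [0, 0, 0, 0, -0.6, 0, 0], [0, 0, 0, 0, 0, 0, 0]]}}

```text
clock: 24.92
position: [0.4262, -0.0607, 0.237]
tcp_rot: [0.856, 0.517, 0.0, 0.0]
ft_force: [-0.2, 0.5, 1.3]
opening: 0.0426
grasp_force: 0.0
```

```bash
python3 - <<'E'
from h import *
where(); s=cam('scene'); t=cam('top')
b=t['frame'][165:225,305:395]; a=s['frame'][160:220,260:350]
cv2.imwrite('pics/ts10.png',np.vstack([cv2.resize(x,(450,300),interpolation=2) for x in (b,a)]))
E
```

```text
t 24.93 jigpos [-166.2  -32.6  237. ] yawerr tool x vs jig y (rad) -0.0822 z [ 0. -0. -1.] F [-0.2  0.5  1.3] j [-0.32  0.16  1.75 -0.    1.23  0.17]
```

View pics/ts10.png

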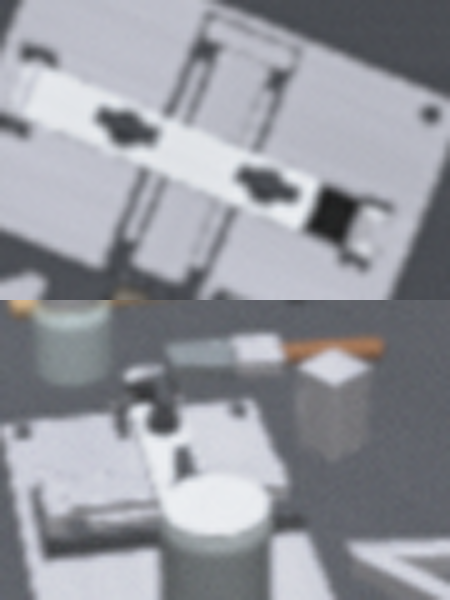

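```bash
python3 - <<'E'
from h import *
q=np.load('q.npy'); t=cam('top'); g=cv2.cvtColor(t["frame"],cv2.COLOR_BGR2GRAY).astype(float)
e=proj(t,jp(q,[[-.0095,.1,.085],[-.0095,-.1,.085]])); d=e[1]-e[0]; print("bar",np.degrees(np.arctan2(d[1],d[0])))
for c in ((305+127/5,165+127/5),(305+267/5,165+186/5)):
    x0,y0=int(c[0])-9,int(c[1])-6
    w=np.clip(200-g[y0:y0+13,x0:x0+19],0,120); Y,X=np.mgrid[:13,:19]
    lab=cv2.connectedComponents((w>40).astype(np.uint8))[1]; w=w*(lab==lab[6,9])
    m=cv2.moments(w); print("center",m['m10']/m['m00']+x0,m['m01']/m['m00']+y0,"ang",np.degrees(.5*np.arctan2(2*m['mu11'],m['mu20']-m['mu02'])))
    print(g[y0:y0+13,x0:x0+19].astype(int))
E
```

```text
bar 22.54387969017285
center 329.90977084659454 190.11584977721196 ang 22.071047383302318
[[229 231 230 229 227 226 224 218 210 202 197 195 195 194 193 195 190 173
  139]
 [229 229 229 223 212 217 225 226 218 210 209 203 194 190 192 192 184 154
  124]
 [229 230 224 193 162 167 190 201 194 188 197 204 202 198 199 191 169 132
  116]
 [228 227 211 162 115 108 129 135 128 127 147 176 202 216 216 202 169 131
  135]
 [229 224 196 139  90  76  81  84  79  78  96 132 181 214 225 218 194 171
  177]
 [229 226 202 156 115  87  74  75  76  75  76  97 138 178 202 210 213 215
  216]
 [230 229 224 203 168 122  84  70  72  74  75  78  99 121 143 169 204 226
  228]
 [227 229 231 229 208 161  99  66  60  64  70  74  78  81  98 143 194 224
  228]
 [218 224 229 230 223 186 124  78  65  65  74  81  84  84 104 154 203 225
  227]
 [194 207 215 221 221 203 162 123 102 102 112 126 130 121 135 182 219 228
  227]
 [190 191 192 199 212 216 201 178 161 165 175 189 193 179 180 205 224 227
  227]
 [194 191 188 194 203 211 211 206 201 208 217 225 226 221 219 222 226 225
  225]
 [194 193 192 194 195 197 196 193 195 
[... 465 characters left out ...]
  77  80  82  87 113 168 211 228 229 226 219
  210]
 [228 225 207 169 130  97  75  74  77  79  78  88 127 169 197 215 227 230
  227]
 [229 229 226 214 184 135  86  69  73  74  73  78  87 109 134 168 209 230
  227]
 [226 229 232 231 215 168 109  71  63  66  73  74  74  74  90 138 198 227
  209]
 [212 223 229 232 226 194 143  98  83  80  93 104 100  91 103 148 203 225
  191]
 [190 198 207 218 221 209 182 155 135 134 150 166 163 152 155 187 216 219
  177]
 [176 165 158 177 196 210 210 204 192 189 206 222 222 214 215 226 228 209
  155]
 [171 140 129 157 184 198 206 211 209 214 226 233 235 233 233 234 226 185
  121]
 [164 130 137 169 186 192 193 192 190 198 211 225 229 233 234 233 212 156
   87]]
```

The bolt wings measure 22.1° and 23.0° against 22.5° for the bar, so both are at their end stops. I'm handing the job in.

```bash
python3 -c "
from cell import *
print(close_job())"
```

```text
the job is handed in; nothing more can be done
None
```

The jig is ready and the job is handed in at about 25 s: the steel bar is against the end stop, the clamp bar is held shut by its hook, and both wing bolts are turned to their end stops. The hand-in returned no verdict, so this rests on my own contact forces and camera checks.

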